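Find the riser block with the loose slug and hold it out

ROBOT

A 7-joint arm with a two-finger parallel gripper is mounted at the origin on a cart in front of the work surface, level with it; the furniture and walls round the work are solid. World frame = base frame: x ahead of the robot, y to its left, z up, the work surface at z = 0. Lengths are in mm, angles in rad, forces in N, time in s.
With the tool pointing down it reaches from about 400 to 875 mm from the base axis. Payload 4.4 kg.
Tool frame: the origin (TCP) lies between the finger pads; the fingertips stand ctrl.finger_overhang ahead of it and the grasp point (between the pads) lies 11 mm behind it (ctrl.finger_overhang is the distance from the TCP to the fingertips, in mm); z points along the fingers, y is the direction in which the jaws open and shut (so a half turn about z gives the same grasp; the last joint's range is limited). The gripper opens to 85 mm and grips with 20 to 120 N. Pads are 22 mm wide; open, the fingers measure 114 mm over their backs; the gripper's body (76 mm by 85 mm) begins 54 mm behind the grasp point. The pads swing forward as they close: fully open they stand 13 mm farther back than shut.
Start: joints at [1.279, 0.628, 0.038, 1.517, -0.027, 0.996, -0.02], TCP at [145.553, -633.508, 239.313] pointing down, gripper open.
Joint ranges: [-3.06, 3.06], [-0.37, 2.12], [-1.25, 1.32], [0.18, 2.47], [-1.1, 4.24], [0.23, 1.98], [-2.94, 2.94]. Speed limits (rad/s): [2.57, 2.57, 3.14, 3.14, 3.14, 3.14, 3.14].

INTERFACE

Orientations are given as [roll, pitch, yaw] about the fixed x, y, z axes, in that order (R = Rz(yaw) Ry(pitch) Rx(roll)).
In Python, from cell import ctrl gives the robot as it stands. The module is installed in compiled form; this text tells all that it offers.
- The arm moves only by the tool step_arm, never from a script. Its argument "deltas" is a list that holds one entry, the list of rows, each a list of 7 numbers: the opening, from 0 (shut) to 1 (fully open), then the shift along the world's x, y, z in mm, then the turn, a rotation vector about the world's x, y, z in rad. In form: [[[grip, tx, ty, tz, rx, ry, rz], ...]]. A call has 1 to 10 rows; each row shifts and turns the commanded pose from where the row before left it; what a row does not reach is not made up. A row lasts 1/12 s, in which the tool goes at most 41.7 mm and 7.16 degrees, less where a joint would pass 70% of its speed; a pose out of reach is approached as far as the arm can. A call is refused whole if a number of a shift passes 41.7 or a number of a turn 0.125, either way. A call with a gripper value outside its range is refused whole. The fingers move at their own pace and stop on an object; the grip force is fixed at half the most. Time passes only in rows, so rows that do not move let the fingers close. It gives the time, the measured TCP pose, the force and the opening at its end, in the units of the state.
- ctrl.read_state(): the state, without advancing time (a new reading comes with each control period).
- ctrl.get_image(name): name is "scene" or "top"; returns (picture, depth): 384x512x3 uint8, red, green, blue; 384x512 float32, mm along the optical axis (not along the pixel's ray), 0 where there is no reading.
- ctrl.camera_info(name): a dict with "intrinsics" (3x3 intrinsics, pixels), "distortion" ([k1, k2, p1, p2, k3] as OpenCV has them; the pictures are not rectified), "rvec" (rotation vector, rad) and "tvec" (3), from world to camera coordinates, as OpenCV has them. Camera axes: x right, y down, z forward; pixel columns grow to the right and rows downward; lengths in mm; the calibration is good to about 2 mm. A picture is of the moment at which its call begins. camera_info takes no time and is no camera call.
- ctrl.finish_job(): hands the job in, once; it reports no verdict.
The state is a dict: "clock": time; "qpos": joint angles; "qd": joint speeds; "tau": joint torques, N m; "eef_pos": TCP position; "tool_rot": TCP orientation; "force": force on the tool from outside, world axes, zero at the start; "torque": the same for the moment, N m; "width": finger opening in mm.
Only numpy, scipy, OpenCV 4.12 (cv2) and the standard library are available. Lean on these libraries where they do the work, as an engineer would, in place of code of your own. Each camera call takes 0.05 s, during which the arm holds its last target.

TASK

One of these three welded riser blocks has a loose slug trapped inside. Working from left to right, pick up and shake all three - rock each one lengthwise in the air, tipping it steeply so that anything loose runs to the end - then leave the two quiet ones stacked at rest on the table, the boss of the lower seated in the recess of the upper, sides and ends flush. Finish holding the one that rattles, level and still, well up off the table just in front of the drill fixture where I can take it, keep hold of it, and don't disturb the other things on the table.

Things in the scene. Friction and masses are not known exactly. Their poses are not given: they have to be found in the camera images.
- riser_left_c (a point): Centre, half-way up, of the left-hand (largest y) of three outwardly identical riser blocks: closed, welded steel box, 130 mm long (its x), 50 mm wide (y), 50 mm tall (z), upright, this point 25 mm above the table. Grip it from above across its width at mid-length. Mass 0.32 to 0.55 kg, differing from block to block whether or not anything is inside. Shaken = long axis tipped over 20 deg out of level in the air.
- riser_middle_c (a point): Centre of the middle block, same shape and axes. In the centre of each block's top stands a turned boss, 23 mm in diameter, 8 mm high, its upper 5 mm tapering to 16 mm; in the centre of its underside is a recess 26 mm in diameter, 9 mm deep. So one block sits flat on another over the boss, centres 50 mm apart in height.
- riser_right_c (a point): Centre of the right-hand block (smallest y), same shape. In one of the three, any of them, a loose round slug (0.12 kg, 31 mm) rolls lengthwise, up to 46 mm to either side of the middle, once tipped over 10 deg, and stays at that end when the block is level again: felt as a moment of 0.05 N m about the grip, towards that end, which changes sides as the block is rocked. The others are empty.
- handover (a point): Where the rattling block is to be held: a point in the air 0.22 m above the table, just in front (robot's side) of the drill fixture with the toggle clamp, which is bolted down at the back of the table, 166 mm tall, its near edge about 0.16 m beyond this point. Anywhere within about 0.1 m of it will do.
There are look-alikes about, which are no part of the job. What is shaped like the part that bears riser_middle_c but red is not meant.

How it is judged (in metres and radians):
On the way, in this order (a step that is already met when the one before it is completed fails the run):
1. the left-hand block is tipped steeply lengthwise in the gripper, off the table (height (world z) of riser_left_c above 0.07 m and contact force between riser_left and the fingers above 1 N and (angle between riser_left_c's own x axis and vertical below 1.22 rad or angle between riser_left_c's own x axis and vertical above 1.92 rad)), for 0.2 s.
2. then the middle block is tipped steeply in the gripper, the left-hand one standing again (height (world z) of riser_middle_c above 0.07 m and contact force between riser_middle and the fingers above 1 N and (angle between riser_middle_c's own x axis and vertical below 1.22 rad or angle between riser_middle_c's own x axis and vertical above 1.92 rad) and height (world z) of riser_left_c below 0.085 m and angle between riser_left_c's own z axis and vertical below 0.1 rad), for 0.2 s.
3. then the right-hand block is tipped steeply in the gripper, the others standing (height (world z) of riser_right_c above 0.07 m and contact force between riser_right and the fingers above 1 N and (angle between riser_right_c's own x axis and vertical below 1.22 rad or angle between riser_right_c's own x axis and vertical above 1.92 rad) and height (world z) of each of riser_left_c, riser_middle_c below 0.085 m and angle between each of riser_left_c, riser_middle_c's own z axis and vertical below 0.1 rad), for 0.2 s.
At the end, for the whole second after the job is handed in: The block with the slug is held in the fingers, level within 15 deg, still, its centre 0.14-0.40 m up, within 0.15 m horizontally of the handover point; the quiet two stand free on the table, one on the other: heights 50 +-3 mm apart, within 4 mm sideways, parallel within 8 deg (((distance between slug_c0 and riser_left_c below 0.06 m and height (world z) of riser_left_c between 0.14 and 0.4 m and contact force between riser_left and the fingers above 2 N and angle between riser_left_c's own z axis and vertical below 0.26 rad and horizontal distance between riser_left_c and handover below 0.15 m and linear speed of riser_left below 0.03 m/s and ((z of riser_middle_c in the frame of riser_right_c between 0.047 and 0.053 m and horizontal distance between riser_middle_c and riser_right_c below 0.004 m and angle between the x axis of riser_middle_c and the x axis of riser_right_c, either way round below 0.15 rad and angle between each of riser_middle_c, riser_right_c's own z axis and vertical below 0.08 rad and height (world z) of riser_right_c below 0.03 m and contact force between riser_middle and the arm below 0.2 N and contact force between each of riser_middle, riser_right and the fingers below 0.2 N and linear speed of riser_middle below 0.02 m/s) or (z of riser_right_c in the frame of riser_middle_c between 0.047 and 0.053 m and horizontal distance between riser_right_c and riser_middle_c below 0.004 m and angle between the x axis of riser_right_c and the x axis of riser_middle_c, either way round below 0.15 rad and angle between each of riser_right_c, riser_middle_c's own z axis and vertical below 0.08 rad and height (world z) of riser_middle_c below 0.03 m and contact force between riser_right and the arm below 0.2 N and contact force between each of riser_right, riser_middle and the fingers below 0.2 N and linear speed of riser_right below 0.02 m/s))) or (distance between slug_c0 and riser_middle_c below 0.06 m and height (world z) of riser_middle_c between 0.14 and 0.4 m and contact force between riser_middle and the fingers above 2 N and angle between riser_middle_c's own z axis and vertical below 0.26 rad and horizontal distance between riser_middle_c and handover below 0.15 m and linear speed of riser_middle below 0.03 m/s and ((z of riser_left_c in the frame of riser_right_c between 0.047 and 0.053 m and horizontal distance between riser_left_c and riser_right_c below 0.004 m and angle between the x axis of riser_left_c and the x axis of riser_right_c, either way round below 0.15 rad and angle between each of riser_left_c, riser_right_c's own z axis and vertical below 0.08 rad and height (world z) of riser_right_c below 0.03 m and contact force between riser_left and the arm below 0.2 N and contact force between each of riser_left, riser_right and the fingers below 0.2 N and linear speed of riser_left below 0.02 m/s) or (z of riser_right_c in the frame of riser_left_c between 0.047 and 0.053 m and horizontal distance between riser_right_c and riser_left_c below 0.004 m and angle between the x axis of riser_right_c and the x axis of riser_left_c, either way round below 0.15 rad and angle between each of riser_right_c, riser_left_c's own z axis and vertical below 0.08 rad and height (world z) of riser_left_c below 0.03 m and contact force between riser_right and the arm below 0.2 N and contact force between each of riser_right, riser_left and the fingers below 0.2 N and linear speed of riser_right below 0.02 m/s))) or (distance between slug_c0 and riser_right_c below 0.06 m and height (world z) of riser_right_c between 0.14 and 0.4 m and contact force between riser_right and the fingers above 2 N and angle between riser_right_c's own z axis and vertical below 0.26 rad and horizontal distance between riser_right_c and handover below 0.15 m and linear speed of riser_right below 0.03 m/s and ((z of riser_left_c in the frame of riser_middle_c between 0.047 and 0.053 m and horizontal distance between riser_left_c and riser_middle_c below 0.004 m and angle between the x axis of riser_left_c and the x axis of riser_middle_c, either way round below 0.15 rad and angle between each of riser_left_c, riser_middle_c's own z axis and vertical below 0.08 rad and height (world z) of riser_middle_c below 0.03 m and contact force between riser_left and the arm below 0.2 N and contact force between each of riser_left, riser_middle and the fingers below 0.2 N and linear speed of riser_left below 0.02 m/s) or (z of riser_middle_c in the frame of riser_left_c between 0.047 and 0.053 m and horizontal distance between riser_middle_c and riser_left_c below 0.004 m and angle between the x axis of riser_middle_c and the x axis of riser_left_c, either way round below 0.15 rad and angle between each of riser_middle_c, riser_left_c's own z axis and vertical below 0.08 rad and height (world z) of riser_left_c below 0.03 m and contact force between riser_middle and the arm below 0.2 N and contact force between each of riser_middle, riser_left and the fingers below 0.2 N and linear speed of riser_middle below 0.02 m/s))))); the arm keeps its last pose, push and grip.
It fails at once if a bystanding tool or strip is moved by more than 40 mm (distance of any of die_grinder, loose_strip, spare_strip, try_square, tape_measure from where it was at the start of the episode above 0.04 m).
It also fails if it takes over 72 s, if anything falls off the work surface, if the arm or the gripper's body presses on something with over 40 N, if the wrist force passes 120 N, or if a joint passes its speed limit or range.

## Working session

There is one attempt and no reset: what is moved stays moved. The work goes in short steps, Python scripts to look and compute and a tool call to move; the robot and the scene stay as the last step left them, time stands still between calls to the robot, and variables do not carry over. Pictures are saved under pics/ and viewed, and the job is handed in when it is done.

Besides the shell and the picture viewer there is one more tool, called after "Emit:" as name(argument=value, ...) on one line, values as JSON. step_arm: Moves the arm, as the interface text tells. Its arguments: {"type":"object","properties":{"deltas":{"type":"array"}},"required":["deltas"]}

```bash
mkdir -p pics; ls; cat > h.py <<'E'
import numpy as np,cv2
from cell import ctrl
def grab(n):
    p,d=ctrl.get_image(n); np.save(f'/tmp/{n}_p.npy',p); np.save(f'/tmp/{n}_d.npy',d); return p,d
def cam(n):
    c=ctrl.camera_info(n); K=np.array(c['intrinsics'],float).reshape(3,3);D=np.array(c['distortion'],float);R=cv2.Rodrigues(np.array(c['rvec'],float))[0];t=np.array(c['tvec'],float).reshape(3);return K,D,R,t
def cloud(n,d):
    K,D,R,t=cam(n);h,w=d.shape
    u,v=np.meshgrid(np.arange(w),np.arange(h))
    q=cv2.undistortPoints(np.stack([u,v],-1).reshape(-1,1,2).astype(np.float64),K,D).reshape(h,w,2)
    P=np.dstack([q[...,0]*d,q[...,1]*d,d]); W=(P-t)@R; W[d==0]=np.nan; return W
E
python3 - <<'E'
from h import *
print(ctrl.read_state(), ctrl.finger_overhang)
for n in('scene','top'):
    p,d=grab(n); print(ctrl.camera_info(n)); cv2.imwrite(f'pics/{n}0.png',cv2.resize(p[...,::-1],(768,576)))
E
```

```text
pics
{'clock': 0.0, 'qpos': array([ 1.27923552,  0.62937262,  0.0383958 ,  1.51836592, -0.02696088,
        0.99630357, -0.01998867]), 'qd': array([-1.18207035e-04, -6.70966691e-04,  7.34485163e-04, -4.37404079e-04,
       -2.59911445e-05,  1.19346575e-03,  1.73296178e-04]), 'tau': array([-5.88662861e-04, -5.63400078e+01,  1.22608479e+00, -1.93442380e+01,
        1.10153531e-02,  1.05518347e-02,  3.06695597e-05]), 'eef_pos': array([ 145.40722084, -632.89747706,  238.37174325]), 'tool_rot': array([-3.13966029e+00,  3.25882118e-05,  2.25830845e-01]), 'force': array([ 0.14569607, -0.1361295 , -0.55145943]), 'torque': array([ 0.02313861, -0.02198717, -0.00787557]), 'width': 85.40459263082967} 8.0
{'intrinsics': array([[460.70578488,   0.        , 253.09237741],
       [  0.        , 460.70578488, 196.54312024],
       [  0.        ,   0.        ,   1.        ]]), 'distortion': array([-0.18450015,  0.        ,  0.        ,  0.        ,  0.        ]), 'rvec': array([ 0.61490248, -2.74561387,  1.00363271]), 'tvec': array([ 303.35145033,  523.97135623, 1242.10289354])}
{'intrinsics': array([[410.34836909,   0.        , 262.44640161],
       [  0.        , 410.34836909, 200.03571833],
       [  0.        ,   0.        ,   1.        ]]), 'distortion': array([0.03233487, 0.        , 0.        , 0.        , 0.        ]), 'rvec': array([ 2.16820045, -2.16653266,  0.14374207]), 'tvec': array([-386.03654036,  533.71396437, 1376.75332525])}
```

View pics/scene0.png

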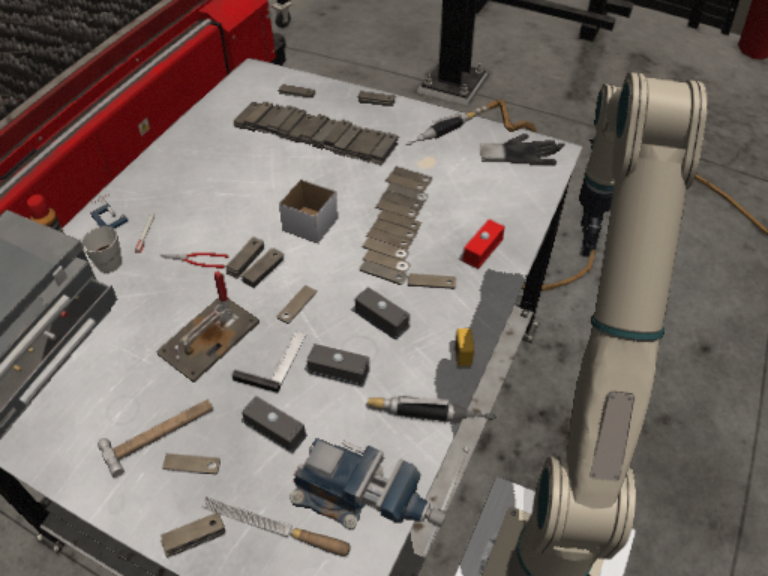

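View pics/top0.png

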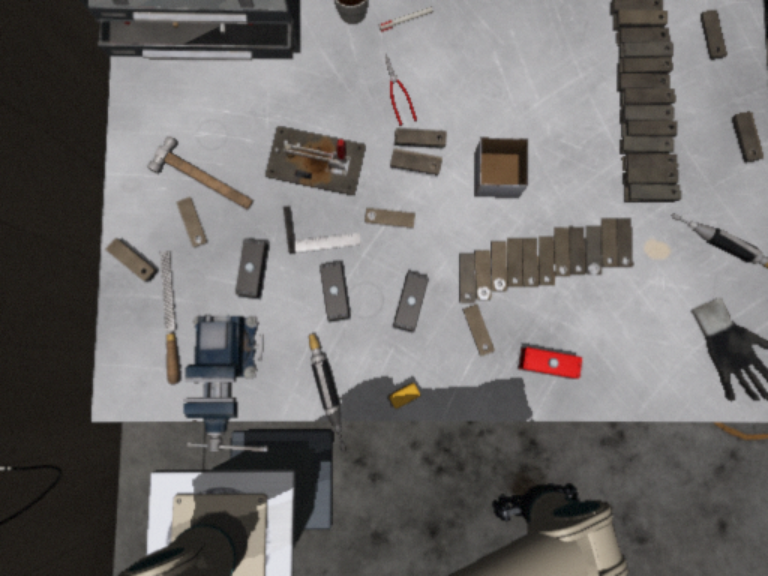

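Top view: three dark blocks with a boss are at (251,268), (335,291) and (410,300). The red look-alike at (551,362) isn't part of the job. The vice is at (220,345), the die grinder at (324,370), the try square at (320,240) and the drill fixture at (316,160). In the top view +y is to the left, so "left" is (251,268). Next I'll measure.

```bash
cat > blk.py <<'E'
from h import *
def blocks(d,W,zlo=40,zhi=54,verbose=True):
    m=((W[...,2]>zlo)&(W[...,2]<zhi)&(W[...,0]>250)).astype(np.uint8)
    n,l,s,c=cv2.connectedComponentsWithStats(m,connectivity=4)
    out=[]
    for i in range(1,n):
        if s[i,4]<150: continue
        P=W[l==i]; r=cv2.minAreaRect(P[:,:2].astype(np.float32))
        (cx,cy),(a,b),ang=r
        if a<b: a,b,ang=b,a,ang+90
        ang=(ang+90)%180-90
        if not(100<a<160 and 35<b<70): continue
        out.append((cx,cy,a,b,ang,P[:,2].mean(),c[i])); 
        if verbose: print(np.round([cx,cy,a,b,ang,np.median(P[:,2])],1),c[i].round(),s[i,4],'mean',P[:,:2].mean(0).round(1))
    return out
E
python3 - <<'E'
from blk import *
for n in('top','scene'):
    d=np.load(f'/tmp/{n}_d.npy');W=cloud(n,d);print(n);blocks(d,W)
    p=np.load(f'/tmp/{n}_p.npy')
    if n=='top':
        cv2.imwrite('pics/crop0.png',cv2.resize(p[140:270,130:310,::-1],(720,520),interpolation=2))
        for u,v in[(211,105),(190,105),(235,105),(211,90),(211,122),(216,247),(150,230),(215,160),(180,178),(220,178)]:print(u,v,W[v,u].round())
        # boss
        m=(W[...,2]>54)&(W[...,2]<63)&(W[...,0]>300)&(W[...,0]<700)
        n_,l,s,c=cv2.connectedComponentsWithStats(m.astype(np.uint8))
        for i in range(1,n_):
            if s[i,4]>5:print('boss',c[i].round(1),s[i,4],W[l==i].mean(0).round(1))
E
```

```text
top
[607.7 -58.9 132.5  51.   -7.8  50.3] [167. 178.] 485 mean [605.9 -60.1]
[ 553.8 -249.2  130.5   50.     9.1   49.8] [223. 194.] 472 mean [ 553.2 -249.8]
[ 530.1 -424.1  130.5   49.8  -15.    49.8] [274. 201.] 469 mean [ 529.2 -424.2]
[ 391.4 -739.5  130.2   49.8   80.1   49.8] [368. 242.] 481 mean [ 391.  -739.7]
211 105 [ 864. -207.   52.]
190 105 [ 878. -127.   13.]
235 105 [ 878. -288.   16.]
211 90 [ 934. -201.   13.]
211 122 [ 815. -203.   16.]
216 247 [ 374. -229.   41.]
150 230 [427. -27. 121.]
215 160 [ 679. -219.   12.]
180 178 [616. -95.  -1.]
220 178 [ 608. -240.   49.]
boss [484.1 156. ] 26 [  684.5 -1143.8    56.5]
boss [166.5 162.8] 8 [658.6 -58.8  56.6]
boss [165.9 177.2] 40 [608.3 -58.5  58. ]
boss [222.8 193.6] 38 [ 553.  -251.1   57.1]
boss [274.1 200. ] 36 [ 531.4 -424.8   57.1]
boss [270.  213.2] 9 [ 486.7 -410.8   55.3]
boss [161. 221.] 9 [460.  -46.6  59.4]
boss [369.6 242.5] 35 [ 388.7 -743.8   57.3]
boss [269.8 263.5] 120 [ 319.4 -409.8   60.3]
boss [217.5 264.3] 27 [ 316.6 -236.3   57. ]
boss [139.5 262.7] 6 [322.8  19.5  59.1]
boss [504.1 264.4] 17 [  318.2 -1185.     57.7]
scene
[ 394.6 -741.6  134.9   53.6   79.6   49.9] [322. 159.] 285 mean [ 393.6 -733.8]
[ 530.9 -425.5  131.9   55.2  -15.4   49.9] [255. 205.] 404 mean [ 528.8 -421.7]
[ 555.5 -250.8  130.4   55.5    9.4   49.3] [225. 240.] 479 mean [ 553.1 -247.1]
[608.2 -57.7 130.3  53.6  -6.4  49.9] [182. 280.] 549 mean [604.  -56.4]
```

```bash
true
```

```text
(no output)
```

View pics/crop0.png

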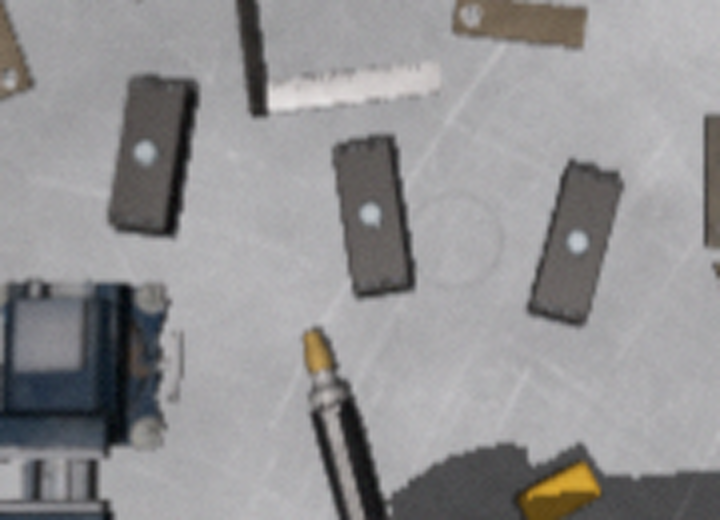

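Crop: the three dark blocks are at (145,152), (370,213) and (577,240), each with a bright boss. In both cameras the tops sit at about 50 mm and measure 130x50 mm.

- Left: (607.5,-58.8), yaw -7.8°
- Middle: (554,-250), yaw 9.1°
- Right: (530,-424.5), yaw -15°
- Handover: about (640,-205,220)

Now I'll reach for the left block.

Emit:
step_arm(deltas=[[[1,25,31,0,0,0,-0.036],[1,25,31,0,0,0,-0.036],[1,25,31,0,0,0,-0.036],[1,25,31,0,0,0,-0.036],[1,25,31,0,0,0,-0.036],[1,25,31,0,0,0,-0.036],[1,25,31,0,0,0,-0.036],[1,25,31,0,0,0,-0.036],[1,25,31,0,0,0,-0.036],[1,25,31,0,0,0,-0.036]]])

```text
clock: 0.93
eef_pos: [396.3, -321.7, 239.2]
tool_rot: [-3.141, 0.0, -0.136]
force: [1.6, 0.3, 0.2]
width: 85.3
```

Emit:
step_arm(deltas=[[[1,25,31.5,0,0,0,0],[1,25,31.5,0,0,0,0],[1,25,31.5,0,0,0,0],[1,25,31.5,0,0,0,0],[1,25,31.5,0,0,0,0],[1,25,31.5,0,0,0,0],[1,25,31.5,0,0,0,0],[1,25,31.5,0,0,0,0],[1,11.2,11,-20,0,0,0],[1,0,0,-20,0,0,0]]])

```text
clock: 1.77
eef_pos: [610.7, -54.2, 199.2]
tool_rot: [-3.138, -0.005, -0.126]
force: [0.6, -0.6, -0.3]
width: 85.4
```

```bash
python3 - <<'E'
from h import *
s=ctrl.read_state();print(s['eef_pos'],s['tool_rot'],s['qpos'].round(2),s['force'],s['torque'])
E
```

```text
[610.68221172 -54.16344299 199.22196477] [-3.13779244 -0.00462637 -0.126257  ] [-0.01  0.62  0.09  1.67 -0.07  0.85 -1.59] [ 0.57452848 -0.60506929 -0.28214556] [-0.01271663 -0.01949207  0.04795221]
```

Emit:
step_arm(deltas=[[[1,0,0,-35,0,0,0],[1,0,0,-35,0,0,0],[1,0,0,-10,0,0,0],[1,0,0,0,0,0,0],[1,0,0,0,0,0,0]]])

```text
clock: 2.18
eef_pos: [607.0, -60.7, 119.7]
tool_rot: [3.141, 0.0, -0.135]
force: [-0.3, -0.1, -0.6]
width: 85.5
```

```bash
python3 - <<'E'
from h import *
s=ctrl.read_state();print(s['eef_pos'],s['tool_rot'],s['qpos'].round(2),s['force'],s['torque'])
E
```

```text
[607.01885873 -60.74451385 119.67558182] [ 3.14147781e+00  7.68252959e-05 -1.34545648e-01] [ 0.    0.72  0.08  1.74 -0.08  0.68 -1.58] [-0.32026903 -0.06265678 -0.58142655] [-0.04162638 -0.02192079 -0.00576733]
```

Emit:
step_arm(deltas=[[[1,0.5,1.8,-30,0,0,0],[1,0,0,-30,0,0,0],[1,0,0,-30,0,0,0],[1,0,0,-14,0,0,0],[1,0,0,0,0,0,0],[0,0,0,0,0,0,0],[0,0,0,0,0,0,0],[0,0,0,0,0,0,0],[0,0,0,0,0,0,0],[0,0,0,0,0,0,0]]])

```text
clock: 3.02
eef_pos: [609.1, -59.1, 17.7]
tool_rot: [-3.142, -0.004, -0.134]
force: [-1.1, -0.2, 5.7]
width: 49.4
```

```bash
python3 - <<'E'
from h import *
s=ctrl.read_state();print(s['eef_pos'],s['tool_rot'],s['width'],s['qpos'].round(2),s['force'],s['torque'])
E
```

```text
[609.10831193 -59.05390607  17.74093813] [-3.14156324 -0.00425952 -0.13423099] 49.36060709906141 [ 0.01  0.87  0.06  1.77 -0.1   0.49 -1.57] [-1.07805766 -0.22492665  5.74804395] [-0.19888693  0.12238885  0.03042654]
```

Emit:
step_arm(deltas=[[[0,0,0,10,0,0,0],[0,0,0,25,0,0,0],[0,0,0,35,0,0,0],[0,0,0,35,0,0,0],[0,0,0,35,0,0,0],[0,0,0,35,0,0,0],[0,0,0,35,0,0,0],[0,0,0,0,0,0,0],[0,0,0,0,0,0,0],[0,0,0,0,0,0,0]]])

```text
clock: 3.85
eef_pos: [605.9, -58.5, 224.9]
tool_rot: [-3.142, 0.002, -0.134]
force: [-0.6, 0.5, -5.1]
width: 49.5
```

```bash
cat > st.py <<'E'
from h import *
np.set_printoptions(precision=3,suppress=True)
s=ctrl.read_state();q=s['tool_rot']
f=s['force'];t=s['torque'];y=q[2]
print(s['eef_pos'],q,'w',s['width'],'q',s['qpos'],'F',f,'T',t,'about jaw',-t[0]*np.sin(y)+t[1]*np.cos(y),'clk',s['clock'])
E
python3 st.py
```

```text
[605.9   -58.455 224.866] [-3.142  0.002 -0.134] w 49.534220688416774 q [-0.012  0.586  0.1    1.654 -0.071  0.907 -1.59 ] F [-0.588  0.489 -5.083] T [-0.014  0.017 -0.007] about jaw 0.01475916231444809 clk 3.85
```

Emit:
step_arm(deltas=[[[0,0,0,0,0.016,0.118,0],[0,0,0,0,0.016,0.118,0],[0,0,0,0,0.016,0.118,0],[0,0,0,0,0.016,0.118,0],[0,0,0,0,0.016,0.118,0],[0,0,0,0,0,0,0],[0,0,0,0,0,0,0],[0,0,0,0,0,0,0],[0,0,0,0,0,0,0],[0,0,0,0,0,0,0]]])

```text
clock: 4.68
eef_pos: [607.2, -58.6, 228.0]
tool_rot: [-3.141, 0.591, -0.134]
force: [-0.1, 0.2, -4.1]
width: 49.3
```

```bash
python3 st.py
```

```text
[607.227 -58.613 228.04 ] [-3.141  0.591 -0.134] w 49.295993044830965 q [ 0.032  0.939  0.093  1.053 -0.091  1.743 -1.583] F [-0.079  0.214 -4.073] T [-0.158 -1.084 -0.012] about jaw -1.0951680919674867 clk 4.6833
```

Emit:
step_arm(deltas=[[[0,0,0,0,-0.016,-0.118,0],[0,0,0,0,-0.016,-0.118,0],[0,0,0,0,-0.016,-0.118,0],[0,0,0,0,-0.016,-0.118,0],[0,0,0,0,-0.016,-0.118,0],[0,0,0,0,0,0,0],[0,0,0,0,0,0,0],[0,0,0,0,0,0,0],[0,0,0,0,0,0,0]]])

```text
clock: 5.43
eef_pos: [608.8, -58.8, 226.6]
tool_rot: [-3.141, -0.002, -0.134]
force: [-0.0, -0.5, -5.3]
width: 49.4
```

```bash
python3 st.py
```

```text
[608.84  -58.777 226.555] [-3.141 -0.002 -0.134] w 49.39173569826155 q [-0.013  0.586  0.101  1.648 -0.071  0.909 -1.589] F [-0.044 -0.487 -5.279] T [-0.013  0.011  0.04 ] about jaw 0.008639104041388863 clk 5.4333
```

Emit:
step_arm(deltas=[[[0,0,0,0,-0.016,-0.118,0],[0,0,0,0,-0.016,-0.118,0],[0,0,0,0,-0.016,-0.118,0],[0,0,0,0,-0.016,-0.118,0],[0,0,0,0,-0.016,-0.118,0],[0,0,0,0,0,0,0],[0,0,0,0,0,0,0],[0,0,0,0,0,0,0],[0,0,0,0,0,0,0],[0,0,0,0,0,0,0]]])

```text
clock: 6.27
eef_pos: [600.3, -72.9, 218.8]
tool_rot: [3.101, -0.371, -0.142]
force: [-0.6, 0.9, -4.2]
width: 49.5
```

```bash
python3 st.py
```

```text
[600.322 -72.947 218.785] [ 3.101 -0.371 -0.142] w 49.48004410725253 q [ 0.048  0.455 -0.026  2.024  0.309  0.312 -1.971] F [-0.646  0.922 -4.172] T [ 0.177  0.704 -0.001] about jaw 0.7218817378486063 clk 6.2667
```

Emit:
step_arm(deltas=[[[0,0,0,0,0.016,0.118,0],[0,0,0,0,0.016,0.118,0],[0,0,0,0,0.016,0.118,0],[0,0,0,0,0.016,0.118,0],[0,0,0,0,0.016,0.118,0],[0,0,0,0,0,0,0],[0,0,0,0,0,0,0],[0,0,0,0,0,0,0],[0,0,0,0,0,0,0]]])

```text
clock: 7.02
eef_pos: [599.0, -73.0, 218.9]
tool_rot: [3.096, 0.207, -0.14]
force: [0.0, 0.1, -4.0]
width: 49.4
```

```bash
python3 st.py
```

```text
[599.045 -73.027 218.865] [ 3.096  0.207 -0.14 ] w 49.42024692529596 q [ 0.164  0.697 -0.187  1.469  0.148  1.201 -1.768] F [ 0.047  0.078 -3.973] T [ 0.046 -0.377 -0.016] about jaw -0.3671219535674065 clk 7.0167
```

Emit:
step_arm(deltas=[[[0,0,0,0,0.008,-0.106,0],[0,0,0,0,0.008,-0.106,0],[0,0,0,0,0,0,0],[0,0,0,0,0,0,0],[0,0,0,0,0,0,0],[0,0,0,0,0,0,0]]])

```text
clock: 7.52
eef_pos: [601.3, -73.2, 219.2]
tool_rot: [3.141, -0.001, -0.136]
force: [-0.3, -0.7, -3.8]
width: 49.5
```

```bash
python3 st.py
```

```text
[601.269 -73.202 219.207] [ 3.141 -0.001 -0.136] w 49.54261027990847 q [ 0.204  0.591 -0.207  1.666  0.147  0.899 -1.767] F [-0.27  -0.708 -3.769] T [ 0.087 -0.019  0.02 ] about jaw -0.007335432714754335 clk 7.5167
```

```bash
cat > avg.py <<'E'
from h import *
np.set_printoptions(precision=3,suppress=True)
A=[]
for i in range(8):
    ctrl.get_image('top'); s=ctrl.read_state();y=s['tool_rot'][2];t=s['torque'];A.append([-t[0]*np.sin(y)+t[1]*np.cos(y),*s['force'],*s['tool_rot'],s['clock']])
A=np.array(A);print(A[:,0]);print(A.mean(0),A[:,0].std()/8**.5)
E
python3 avg.py
```

```text
[-0.015  0.011 -0.021 -0.005  0.035 -0.027 -0.013 -0.025]
[-0.007 -0.108  0.084 -4.649  3.141  0.001 -0.136  7.742] 0.006993958694465612
```

Left block: the moment at level is +0.009 after one tip and -0.007 ± 0.007 after the other. A slug would swing it by 0.1, so this one is quiet. I'll put it back.

Emit:
step_arm(deltas=[[[0,3,7,-30,0,0,0],[0,3,7,-35,0,0,0],[0,0,0,-35,0,0,0],[0,0,0,-35,0,0,0],[0,0,0,-30,0,0,0],[0,0,0,-20,0,0,0],[0,0,0,-10,0,0,0],[0,0,0,0,0,0,0],[0,0,0,0,0,0,0]]])

```text
clock: 8.67
eef_pos: [606.3, -59.4, 23.6]
tool_rot: [3.141, -0.0, -0.136]
force: [1.0, -0.2, -3.8]
width: 49.2
```

```bash
python3 st.py
```

```text
[606.299 -59.368  23.589] [ 3.141 -0.    -0.136] w 49.24367633750024 q [ 0.139  0.864 -0.142  1.774  0.22   0.519 -1.853] F [ 0.96  -0.169 -3.794] T [ 0.012 -0.004 -0.021] about jaw -0.0024697588953434633 clk 8.6667
```

Emit:
step_arm(deltas=[[[0,0,0,-4,0,0,0],[0,0,0,-2,0,0,0],[0,0,0,0,0,0,0]]])

```text
clock: 8.92
eef_pos: [606.4, -59.6, 18.2]
tool_rot: [3.141, -0.001, -0.137]
force: [-0.3, 0.2, -5.2]
width: 49.3
```

```bash
python3 st.py
```

```text
[606.359 -59.573  18.168] [ 3.141 -0.001 -0.137] w 49.322016605924716 q [ 0.137  0.873 -0.139  1.776  0.222  0.507 -1.855] F [-0.307  0.243 -5.239] T [-0.015 -0.017  0.032] about jaw -0.018372649418760895 clk 8.9167
```

Emit:
step_arm(deltas=[[[0,0,0,-1.5,0,0,0],[0,0,0,-0.5,0,0,0],[0.8,0,0,0,0,0,0],[1,0,0,0,0,0,0],[1,0,0,0,0,0,0],[1,0,0,0,0,0,0],[1,0,0,30,0,0,0],[1,0,0,35,0,0,0],[1,0,0,35,0,0,0],[1,0,0,35,0,0,0]]])

```text
clock: 9.75
eef_pos: [605.4, -59.4, 151.5]
tool_rot: [3.141, 0.001, -0.136]
force: [1.4, -0.3, 0.2]
width: 85.2
```

```bash
python3 st.py; cat > look.py <<'E'
from blk import *
import sys
p,d=grab('top');blocks(d,cloud('top',d));cv2.imwrite(f'pics/{sys.argv[1]}.png',cv2.resize(p[120:290,90:330,::-1],(720,510),interpolation=2))
E
python3 look.py p1
```

```text
[605.433 -59.399 151.533] [ 3.141  0.001 -0.136] w 85.23769441391788 q [ 0.171  0.678 -0.192  1.718  0.174  0.764 -1.814] F [ 1.371 -0.262  0.23 ] T [-0.028 -0.098  0.017] about jaw -0.10118347871617091 clk 9.75
[ 553.7 -249.1  129.8   49.7    9.    50. ] [223. 194.] 471 mean [ 552.7 -249.8]
[ 530.1 -424.1  130.5   49.8  -15.1   49.3] [274. 201.] 470 mean [ 528.8 -423.8]
[ 391.3 -739.4  129.2   49.8   80.1   49.8] [367. 242.] 492 mean [ 391.3 -738.5]
```

View pics/p1.png

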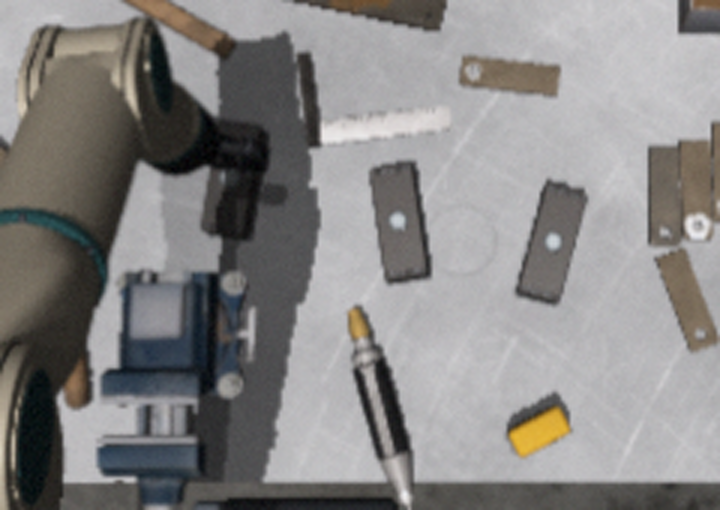

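The picture shows the arm over the left block's spot, with the middle block (398,222) and right block (553,241) unmoved. I'm moving to the middle block.

Emit:
step_arm(deltas=[[[1,-10.3,-38,0,0,0,0.059],[1,-10.3,-38,0,0,0,0.059],[1,-10.3,-38,0,0,0,0.059],[1,-10.3,-38,0,0,0,0.059],[1,-10.3,-38,0,0,0,0.059],[1,0,0,-20,0,0,0],[1,0,0,-25,0,0,0],[1,0,0,0,0,0,0],[1,0,0,0,0,0,0]]])

```text
clock: 10.55
eef_pos: [553.3, -248.8, 104.2]
tool_rot: [-3.14, 0.003, 0.159]
force: [-0.1, -0.6, 0.2]
width: 85.2
```

```bash
python3 st.py
```

```text
[ 553.288 -248.795  104.232] [-3.14   0.003  0.159] w 85.2213760375088 q [ 0.545  0.75  -0.274  1.749  0.295  0.687 -1.301] F [-0.084 -0.57   0.242] T [0.025 0.059 0.042] about jaw 0.054559399194078824 clk 10.55
```

Emit:
step_arm(deltas=[[[1,0.3,-0.8,-30,0,0,0],[1,0,0,-30,0,0,0],[1,0,0,-20,0,0,0],[1,0,0,-8,0,0,0],[1,0,0,0,0,0,0],[0,0,0,0,0,0,0],[0,0,0,0,0,0,0],[0,0,0,0,0,0,0],[0,0,0,0,0,0,0],[0,0,0,0,0,0,0]]])

```text
clock: 11.38
eef_pos: [556.0, -250.8, 19.2]
tool_rot: [3.139, -0.002, 0.158]
force: [-0.2, -0.3, 6.3]
width: 49.1
```

```bash
python3 st.py
```

```text
[ 555.97  -250.778   19.239] [ 3.139 -0.002  0.158] w 49.133367309706856 q [ 0.513  0.876 -0.22   1.774  0.343  0.525 -1.341] F [-0.171 -0.293  6.322] T [ 0.13   0.114 -0.052] about jaw 0.09176141565134999 clk 11.3833
```

Emit:
step_arm(deltas=[[[0,0,0,10,0,0,0],[0,0,0,25,0,0,0],[0,5,0,38,0,0,0],[0,5,0,38,0,0,0],[0,5,0,38,0,0,0],[0,5,0,38,0,0,0],[0,5,0,38,0,0,0],[0,5,0,38,0,0,0],[0,0,0,30,0,0,0],[0,0,0,0,0,0,0]]])

```text
clock: 12.22
eef_pos: [587.6, -250.7, 317.9]
tool_rot: [3.135, -0.01, 0.159]
force: [1.1, -0.4, -4.9]
width: 49.5
```

Emit:
step_arm(deltas=[[[0,0,0,0,-0.018,0.117,0],[0,0,0,0,-0.018,0.117,0],[0,0,0,0,-0.018,0.117,0],[0,0,0,0,-0.018,0.117,0],[0,0,0,0,0,0,0],[0,0,0,0,0,0,0],[0,0,0,0,0,0,0],[0,0,0,0,0,0,0],[0,0,0,0,0,0,0]]])

```text
clock: 12.97
eef_pos: [583.7, -251.4, 312.6]
tool_rot: [-3.141, 0.471, 0.156]
force: [0.1, 0.1, -4.9]
width: 49.4
```

```bash
python3 st.py
```

```text
[ 583.707 -251.439  312.572] [-3.141  0.471  0.156] w 49.38150408895697 q [ 0.366  0.814 -0.241  1.041  0.32   1.755 -1.269] F [ 0.08   0.108 -4.909] T [ 0.164 -0.97  -0.011] about jaw -0.9838861939065023 clk 12.9667
```

Emit:
step_arm(deltas=[[[0,0,0,0,0.018,-0.117,0],[0,0,0,0,0.018,-0.117,0],[0,0,0,0,0.018,-0.117,0],[0,0,0,0,0.018,-0.117,0],[0,0,0,0,0,0,0],[0,0,0,0,0,0,0],[0,0,0,0,0,0,0],[0,0,0,0,0,0,0]]])

```text
clock: 13.63
eef_pos: [585.6, -249.9, 311.0]
tool_rot: [3.141, -0.0, 0.159]
force: [0.0, -0.1, -5.6]
width: 49.4
```

```bash
python3 st.py; python3 avg.py
```

```text
[ 585.596 -249.936  310.989] [ 3.141 -0.     0.159] w 49.43900512537756 q [ 0.566  0.563 -0.35   1.456  0.202  1.158 -1.227] F [ 0.022 -0.093 -5.594] T [ 0.003 -0.015 -0.036] about jaw -0.015317670815877225 clk 13.6333
[ 0.005 -0.022 -0.003  0.    -0.008 -0.058 -0.012 -0.055]
[-0.019  0.029 -0.205 -5.326 -1.571  0.001  0.16  13.858] 0.008138520092334763
```

Now the other way.

Emit:
step_arm(deltas=[[[0,0,0,0,0.018,-0.117,0],[0,0,0,0,0.018,-0.117,0],[0,0,0,0,0.018,-0.117,0],[0,0,0,0,0.018,-0.117,0],[0,0,0,0,0,0,0],[0,0,0,0,0,0,0],[0,0,0,0,0,0,0],[0,0,0,0,0,0,0],[0,0,0,0,0,0,0]]])

```text
clock: 14.78
eef_pos: [586.2, -249.2, 311.1]
tool_rot: [3.137, -0.474, 0.162]
force: [-0.1, -0.1, -5.0]
width: 49.4
```

```bash
python3 st.py
```

```text
[ 586.212 -249.214  311.058] [ 3.137 -0.474  0.162] w 49.35782795323101 q [ 0.908  0.434 -0.568  1.845 -0.051  0.521 -0.941] F [-0.116 -0.092 -4.953] T [-0.115  0.966  0.017] about jaw 0.9717880662953041 clk 14.7833
```

Emit:
step_arm(deltas=[[[0,0,0,0,-0.018,0.117,0],[0,0,0,0,-0.018,0.117,0],[0,0,0,0,-0.018,0.117,0],[0,0,0,0,-0.018,0.117,0],[0,0,0,0,0,0,0],[0,0,0,0,0,0,0],[0,0,0,0,0,0,0],[0,0,0,0,0,0,0]]])

```text
clock: 15.45
eef_pos: [583.6, -250.9, 310.2]
tool_rot: [3.141, 0.0, 0.158]
force: [-0.6, -0.2, -5.4]
width: 49.7
```

```bash
python3 st.py; python3 avg.py
```

```text
[ 583.617 -250.909  310.176] [3.141 0.    0.158] w 49.7113524820763 q [ 0.558  0.559 -0.331  1.462  0.191  1.152 -1.217] F [-0.59  -0.185 -5.447] T [0.033 0.023 0.027] about jaw 0.017714602273582736 clk 15.45
[ 0.004 -0.024  0.046  0.041 -0.024  0.005 -0.017 -0.035]
[-0.    -0.194 -0.082 -5.137  3.141 -0.     0.157 15.675] 0.010060877391746194
```

Middle block: -0.019 ± 0.008 after one tip and 0.000 ± 0.010 after the other, so it's quiet too. I'll measure the left block again and stack the middle on it.

```bash
python3 look.py p2; python3 - <<'E'
from blk import *
p,d=grab('scene');blocks(d,cloud('scene',d))
d=np.load('/tmp/top_d.npy');W=cloud('top',d)
m=(W[...,2]>54)&(W[...,2]<63)&(abs(W[...,0]-606)<20)&(abs(W[...,1]+59)<25);print(m.sum(),W[m].mean(0) if m.any() else '')
E
```

```text
[ 529.7 -423.9  129.9   49.7  -15.1   49.9] [274. 201.] 474 mean [ 529.  -423.6]
[ 391.1 -740.3  131.1   49.6   80.    49.4] [368. 242.] 482 mean [ 390.9 -739.9]
[ 394.7 -740.1  133.    51.1   80.4   50. ] [320. 160.] 233 mean [ 397.3 -723.9]
[ 530.8 -425.3  134.    54.8  -14.9   49.5] [255. 205.] 409 mean [ 529.5 -421.7]
[607.4 -58.8 131.7  54.   -6.5  49.9] [183. 280.] 527 mean [602.6 -56.7]
0
```

View pics/p2.png

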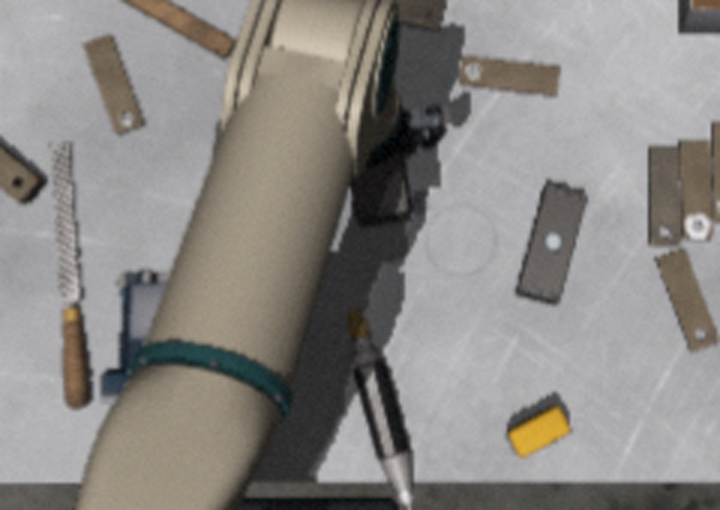

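Only the scene camera sees the left block: it's at (607.4,-58.8), which is (-0.8,-1.1) from its earlier reading, so about (607,-59.5). I'm carrying the middle block over it.

Emit:
step_arm(deltas=[[[0,3.9,31.7,0,0,0,-0.049],[0,3.9,31.7,0,0,0,-0.049],[0,3.9,31.7,-20,0,0,-0.049],[0,3.9,31.7,-25,0,0,-0.049],[0,3.9,31.7,-25,0,0,-0.049],[0,3.9,31.7,-25,0,0,-0.049],[0,0,0,-40,0,0,0],[0,0,0,-40,0,0,0],[0,0,0,0,0,0,0],[0,0,0,0,0,0,0]]])

```text
clock: 16.78
eef_pos: [606.3, -60.2, 133.5]
tool_rot: [3.14, 0.006, -0.135]
force: [1.8, -0.6, -5.0]
width: 49.3
```

```bash
python3 - <<'E'
from h import *
E
python3 avg.py >/dev/null; python3 - <<'E'
from h import *
A=[]
for i in range(4):
    p,d=grab('scene');s=ctrl.read_state();A.append([*s['eef_pos'],*s['tool_rot']]);
print(np.round(A,3))
cv2.imwrite('pics/s3.png',cv2.resize(p[200:350,110:310,::-1],(800,600),interpolation=2))
E
```

```text
[[ 6.08488e+02 -6.03260e+01  1.36501e+02  3.14100e+00 -1.00000e-03
  -1.36000e-01]
 [ 6.08325e+02 -6.02330e+01  1.36182e+02  3.14100e+00 -1.00000e-03
  -1.36000e-01]
 [ 6.08133e+02 -6.01990e+01  1.35885e+02  3.14100e+00 -0.00000e+00
  -1.36000e-01]
 [ 6.08020e+02 -6.01190e+01  1.35633e+02  3.14100e+00  0.00000e+00
  -1.36000e-01]]
```

View pics/s3.png

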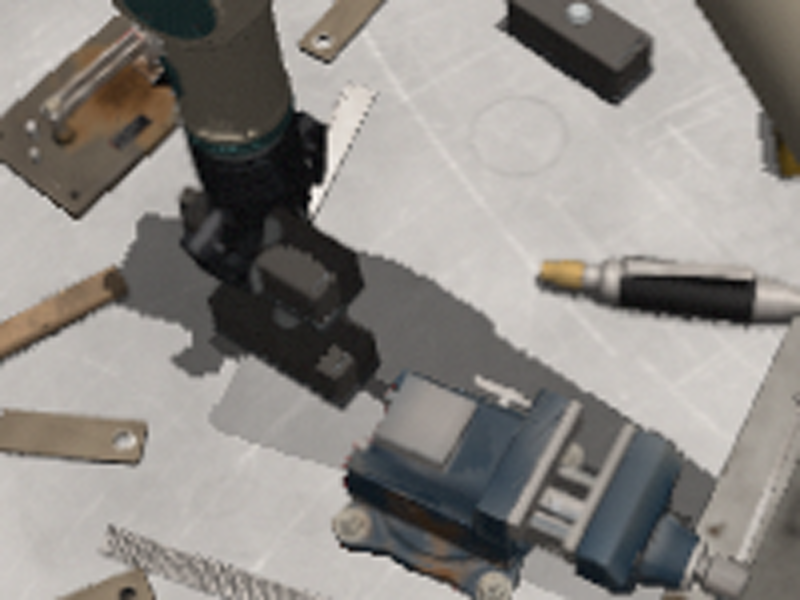

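The picture shows the held block (310,275) over the left block (295,340). The vice corner (400,390) is clear. I'm lowering.

Emit:
step_arm(deltas=[[[0,-0.8,0.5,-20,0,0,0],[0,0,0,-20,0,0,0],[0,0,0,-12,0,0,0],[0,0,0,-4,0,0,0],[0,0,0,-4,0,0,0],[0,0,0,0,0,0,0],[0,0,0,0,0,0,0]]])

```text
clock: 17.97
eef_pos: [607.8, -59.5, 75.8]
tool_rot: [3.141, -0.001, -0.135]
force: [0.6, 0.1, -5.6]
width: 49.2
```

```bash
python3 st.py
```

```text
[607.76  -59.547  75.84 ] [ 3.141 -0.001 -0.135] w 49.163938308411495 q [ 0.175  0.788 -0.201  1.756  0.246  0.622 -1.875] F [ 0.598  0.066 -5.633] T [-0.058 -0.034  0.002] about jaw -0.041103077769090175 clk 17.9667
```

Emit:
step_arm(deltas=[[[0,0,0,-3,0,0,0],[0,0,0,-2,0,0,0],[0,0,0,0,0,0,0],[0,0,0,0,0,0,0]]])

```text
clock: 18.3
eef_pos: [607.2, -59.6, 70.4]
tool_rot: [3.141, 0.0, -0.135]
force: [-0.5, 0.3, -5.3]
width: 48.9
```

```bash
python3 st.py
```

```text
[607.164 -59.605  70.406] [ 3.141  0.    -0.135] w 48.90817542469359 q [ 0.173  0.796 -0.198  1.758  0.248  0.612 -1.877] F [-0.545  0.291 -5.269] T [-0.019 -0.023 -0.036] about jaw -0.02581227493487203 clk 18.3
```

Emit:
step_arm(deltas=[[[0,0,0,-1.5,0,0,0],[0,0,0,0,0,0,0],[0,0,0,0,0,0,0]]])

```text
clock: 18.55
eef_pos: [607.5, -59.5, 69.3]
tool_rot: [3.141, -0.0, -0.135]
force: [-1.5, -0.1, 0.3]
width: 49.5
```

```bash
python3 st.py
```

```text
[607.455 -59.544  69.309] [ 3.141 -0.    -0.135] w 49.54243526853602 q [ 0.173  0.797 -0.198  1.759  0.249  0.61  -1.878] F [-1.486 -0.126  0.279] T [-0.113 -0.002 -0.042] about jaw -0.016904913965471204 clk 18.55
```

Contact at TCP z = 69.3, which matches the grasp height of 19.2 plus 50, so it's seated. Releasing.

Emit:
step_arm(deltas=[[[0.8,0,0,0,0,0,0],[1,0,0,0,0,0,0],[1,0,0,0,0,0,0],[1,0,0,0,0,0,0],[1,0,0,30,0,0,0],[1,0,0,35,0,0,0],[1,0,0,35,0,0,0],[1,-11,-39,0,0,0,0],[1,-11,-39,0,0,0,0],[1,-8,-38,0,0,0,0]]])

```text
clock: 19.38
eef_pos: [576.9, -176.6, 170.0]
tool_rot: [3.14, -0.001, -0.134]
force: [1.1, -0.5, -0.1]
width: 85.4
```

```bash
python3 st.py
```

```text
[ 576.925 -176.621  169.962] [ 3.14  -0.001 -0.134] w 85.44864384529387 q [ 0.407  0.651 -0.251  1.719  0.214  0.797 -1.649] F [ 1.087 -0.481 -0.138] T [-0.054 -0.    -0.026] about jaw -0.00756674780659225 clk 19.3833
```

Emit:
step_arm(deltas=[[[1,-6.7,-35.4,0,0,0,-0.018],[1,-6.7,-35.4,0,0,0,-0.018],[1,-6.7,-35.4,0,0,0,-0.018],[1,-6.7,-35.4,0,0,0,-0.018],[1,-6.7,-35.4,0,0,0,-0.019],[1,-6.7,-35.4,-20,0,0,-0.019],[1,-6.7,-35.4,-20,0,0,-0.019],[1,0,0,-25,0,0,0],[1,0,0,0,0,0,0],[1,0,0,0,0,0,0]]])

```text
clock: 20.22
eef_pos: [529.3, -422.6, 102.4]
tool_rot: [-3.14, 0.003, -0.265]
force: [0.5, 1.3, 0.3]
width: 85.4
```

```bash
python3 st.py; python3 - <<'E'
from blk import *
p,d=grab('top');W=cloud('top',d);blocks(d,W);print('hi');blocks(d,W,90,104)
m=(W[...,2]>104)&(W[...,2]<113)&(abs(W[...,0]-606)<20)&(abs(W[...,1]+59)<25);print(m.sum(),W[m].mean(0) if m.any() else '')
cv2.imwrite('pics/p4.png',cv2.resize(p[120:290,90:330,::-1],(720,510),interpolation=2))
p,d=grab('scene');W=cloud('scene',d);print('scene');blocks(d,W,90,104)
cv2.imwrite('pics/s4.png',cv2.resize(p[200:350,110:310,::-1],(800,600),interpolation=2))
E
```

```text
[ 529.335 -422.612  102.397] [-3.14   0.003 -0.265] w 85.35930783866988 q [ 0.753  0.83  -0.215  1.537  0.221  0.802 -1.384] F [0.528 1.312 0.295] T [ 0.059 -0.069 -0.019] about jaw -0.05084041297207298 clk 20.2167
[ 391.4 -740.   128.8   49.9   80.    49.7] [368. 242.] 496 mean [ 391.1 -739.6]
hi
[606.5 -58.7 132.9  51.1  -7.6 100. ] [164. 176.] 538 mean [604.9 -60.3]
45 [605.98150904 -59.19368362 106.85211034]
scene
[607.4 -59.2 131.4  52.5  -7.9 100.1] [180. 272.] 563 mean [604.  -56.5]
```

View pics/s4.png

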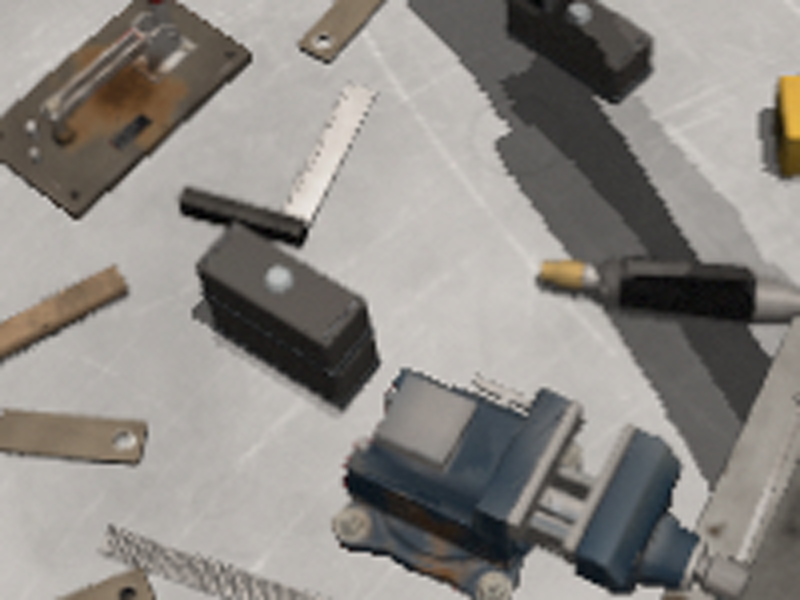

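The picture shows the stack at (290,310). The two blocks are flush, the top is at 100 mm and the yaw is -7.8°, so they're seated. Now I'll grip the right block.

Emit:
step_arm(deltas=[[[1,0.8,-1.3,-30,0,0,0],[1,0,0,-30,0,0,0],[1,0,0,-18,0,0,0],[1,0,0,-8,0,0,0],[1,0,0,0,0,0,0],[0,0,0,0,0,0,0],[0,0,0,0,0,0,0],[0,0,0,0,0,0,0],[0,0,0,0,0,0,0],[0,0,0,0,0,0,0]]])

```text
clock: 21.15
eef_pos: [532.4, -425.6, 20.0]
tool_rot: [3.14, -0.003, -0.264]
force: [0.4, 0.0, 6.3]
width: 49.4
```

```bash
python3 st.py
```

```text
[ 532.414 -425.573   20.039] [ 3.14  -0.003 -0.264] w 49.369215936898364 q [ 0.738  0.942 -0.188  1.557  0.249  0.662 -1.406] F [0.397 0.004 6.315] T [0.157 0.051 0.028] about jaw 0.09040026702787071 clk 21.15
```

Emit:
step_arm(deltas=[[[0,0,0,10,0,0,0],[0,0,0,25,0,0,0],[0,0,0,38,0,0,0],[0,0,0,38,0,0,0],[0,0,0,38,0,0,0],[0,0,0,38,0,0,0],[0,0,0,33,0,0,0],[0,0,0,0,0,0,0],[0,0,0,0,0,0,0]]])

```text
clock: 21.9
eef_pos: [531.5, -425.0, 240.3]
tool_rot: [3.14, -0.003, -0.265]
force: [0.4, 0.1, -5.9]
width: 49.3
```

```bash
python3 st.py
```

```text
[ 531.477 -425.034  240.278] [ 3.14  -0.003 -0.265] w 49.2993546227468 q [ 0.769  0.681 -0.246  1.419  0.178  1.06  -1.346] F [ 0.428  0.138 -5.921] T [-0.     0.043  0.027] about jaw 0.04173803999938731 clk 21.9
```

Emit:
step_arm(deltas=[[[0,0,0,0,0.031,0.115,0],[0,0,0,0,0.031,0.115,0],[0,0,0,0,0.031,0.115,0],[0,0,0,0,0.031,0.115,0],[0,0,0,0,0,0,0],[0,0,0,0,0,0,0],[0,0,0,0,0,0,0],[0,0,0,0,0,0,0],[0,0,0,0,0,0,0]]])

```text
clock: 22.65
eef_pos: [530.3, -425.4, 240.2]
tool_rot: [3.139, 0.474, -0.267]
force: [-0.0, 0.3, -4.9]
width: 49.1
```

```bash
python3 st.py
```

```text
[ 530.25  -425.442  240.214] [ 3.139  0.474 -0.267] w 49.14386431692375 q [ 0.623  0.965 -0.157  0.9    0.242  1.746 -1.348] F [-0.029  0.348 -4.897] T [-0.349 -1.023 -0.042] about jaw -1.078515638023296 clk 22.65
```

Emit:
step_arm(deltas=[[[0,0,0,0,-0.031,-0.115,0],[0,0,0,0,-0.031,-0.115,0],[0,0,0,0,-0.031,-0.115,0],[0,0,0,0,-0.031,-0.115,0],[0,0,0,0,0,0,0],[0,0,0,0,0,0,0],[0,0,0,0,0,0,0],[0,0,0,0,0,0,0]]])

```text
clock: 23.32
eef_pos: [532.5, -425.1, 239.0]
tool_rot: [3.141, -0.001, -0.264]
force: [0.7, -0.2, -4.8]
width: 49.4
```

```bash
python3 st.py; python3 avg.py
```

```text
[ 532.527 -425.129  238.959] [ 3.141 -0.001 -0.264] w 49.378860263361496 q [ 0.77   0.685 -0.249  1.415  0.18   1.062 -1.348] F [ 0.702 -0.157 -4.783] T [-0.034 -0.065  0.009] about jaw -0.07108370388171917 clk 23.3167
[-0.188 -0.245 -0.31  -0.103  0.054  0.197  0.33   0.263]
[-0.     0.089  0.179 -5.537  3.141  0.001 -0.264 23.542] 0.08119138314292136
```

Emit:
step_arm(deltas=[[[0,0,0,0,-0.031,-0.115,0],[0,0,0,0,-0.031,-0.115,0],[0,0,0,0,-0.031,-0.115,0],[0,0,0,0,-0.031,-0.115,0],[0,0,0,0,0,0,0],[0,0,0,0,0,0,0],[0,0,0,0,0,0,0],[0,0,0,0,0,0,0],[0,0,0,0,0,0,0]]])

```text
clock: 24.47
eef_pos: [533.0, -424.8, 238.6]
tool_rot: [3.141, -0.476, -0.263]
force: [-0.0, -0.3, -5.2]
width: 49.2
```

```bash
python3 st.py
```

```text
[ 533.04  -424.762  238.622] [ 3.141 -0.476 -0.263] w 49.21002687134523 q [ 1.021  0.551 -0.426  1.856  0.07   0.339 -1.194] F [-0.014 -0.255 -5.242] T [0.258 0.786 0.063] about jaw 0.8259525516476693 clk 24.4667
```

Emit:
step_arm(deltas=[[[0,0,0,0,0.031,0.115,0],[0,0,0,0,0.031,0.115,0],[0,0,0,0,0.031,0.115,0],[0,0,0,0,0.031,0.115,0],[0,0,0,0,0,0,0],[0,0,0,0,0,0,0],[0,0,0,0,0,0,0],[0,0,0,0,0,0,0]]])

```text
clock: 25.13
eef_pos: [529.8, -424.9, 237.5]
tool_rot: [3.141, 0.001, -0.265]
force: [0.0, 0.2, -5.7]
width: 49.8
```

```bash
python3 st.py; python3 avg.py
```

```text
[ 529.787 -424.897  237.536] [ 3.141  0.001 -0.265] w 49.79104714225799 q [ 0.762  0.682 -0.23   1.423  0.167  1.056 -1.337] F [ 0.05   0.213 -5.674] T [-0.064  0.008 -0.017] about jaw -0.009309335969381743 clk 25.1333
[-0.052 -0.054 -0.03  -0.065 -0.073 -0.016 -0.05  -0.049]
[-0.049 -0.059  0.242 -5.1    3.141  0.    -0.266 25.358] 0.00598964590136018
```

After the negative tip this one reads a steady -0.049. The reading after the positive tip was disturbed, so I'll repeat that tip.

Emit:
step_arm(deltas=[[[0,0,0,0,0.031,0.115,0],[0,0,0,0,0.031,0.115,0],[0,0,0,0,0.031,0.115,0],[0,0,0,0,0.031,0.115,0],[0,0,0,0,0,0,0],[0,0,0,0,0,0,0],[0,0,0,0,0,0,0],[0,0,0,0,0,0,0],[0,0,0,0,0,0,0],[0,0,0,0,0,0,0]]])

```text
clock: 26.37
eef_pos: [530.5, -425.4, 240.7]
tool_rot: [3.139, 0.473, -0.266]
force: [0.2, -0.1, -5.2]
width: 49.4
```

Emit:
step_arm(deltas=[[[0,0,0,0,-0.031,-0.115,0],[0,0,0,0,-0.031,-0.115,0],[0,0,0,0,-0.031,-0.115,0],[0,0,0,0,-0.031,-0.115,0],[0,0,0,0,0,0,0],[0,0,0,0,0,0,0],[0,0,0,0,0,0,0],[0,0,0,0,0,0,0],[0,0,0,0,0,0,0],[0,0,0,0,0,0,0]]])

```text
clock: 27.2
eef_pos: [532.4, -424.5, 237.3]
tool_rot: [-3.142, 0.001, -0.263]
force: [0.6, -0.1, -5.6]
width: 49.0
```

```bash
python3 avg.py;python3 avg.py
```

```text
[ 0.036  0.009  0.019  0.006 -0.012  0.085  0.061 -0.055]
[ 0.019  0.027  0.163 -5.18   0.785  0.001 -0.264 27.425] 0.014369646762541878
[ 0.03  -0.026 -0.004 -0.016 -0.04   0.058 -0.037  0.006]
[-0.004 -0.001 -0.031 -5.513  3.141  0.001 -0.264 27.825] 0.011225482762771204
```

The positive-tip average is only about +0.01, against -0.05 after the negative tip. That's less clear than expected, so I'll repeat with longer averaging and also use the joint-6 torque.

```bash
cat > avg.py <<'E'
from h import *
np.set_printoptions(precision=3,suppress=True)
A=[]
for i in range(14):
    ctrl.get_image('top'); s=ctrl.read_state();y=s['tool_rot'][2];t=s['torque'];A.append([-t[0]*np.sin(y)+t[1]*np.cos(y),s['tau'][5],*s['force'],*s['eef_pos'],*s['qpos'],s['clock']])
A=np.array(A);print(A[:,0],A[:,1]);print(A.mean(0),A[:,:2].std(0)/14**.5)
E
python3 avg.py
```

```text
[ 0.01  -0.011 -0.023  0.005 -0.033  0.012  0.028 -0.017  0.043  0.027
  0.011  0.01  -0.005  0.055] [-0.003 -0.003 -0.003 -0.003 -0.003 -0.003 -0.003 -0.003 -0.003 -0.003
 -0.003 -0.003 -0.003 -0.003]
[   0.008   -0.003    0.047    0.1     -5.437  531.063 -424.641  237.706
    0.762    0.684   -0.233    1.419    0.169    1.059   -1.339   28.375] [0.006 0.   ]
```

Emit:
step_arm(deltas=[[[0,0,0,0,-0.031,-0.115,0],[0,0,0,0,-0.031,-0.115,0],[0,0,0,0,-0.031,-0.115,0],[0,0,0,0,-0.031,-0.115,0],[0,0,0,0,0,0,0],[0,0,0,0,0,0,0],[0,0,0,0,0,0,0],[0,0,0,0,0,0,0],[0,0,0,0,0,0,0],[0,0,0,0,0,0,0]]])

```text
clock: 29.53
eef_pos: [532.6, -424.4, 238.2]
tool_rot: [-3.142, -0.475, -0.263]
force: [-0.1, -0.7, -4.5]
width: 49.3
```

Emit:
step_arm(deltas=[[[0,0,0,0,0.031,0.115,0],[0,0,0,0,0.031,0.115,0],[0,0,0,0,0.031,0.115,0],[0,0,0,0,0.031,0.115,0],[0,0,0,0,0,0,0],[0,0,0,0,0,0,0],[0,0,0,0,0,0,0],[0,0,0,0,0,0,0],[0,0,0,0,0,0,0],[0,0,0,0,0,0,0]]])

```text
clock: 30.37
eef_pos: [529.9, -425.2, 238.1]
tool_rot: [3.141, 0.001, -0.266]
force: [-0.5, 0.1, -4.7]
width: 49.4
```

```bash
python3 avg.py
```

```text
[ 0.012 -0.051 -0.075 -0.006 -0.012 -0.059 -0.061 -0.052  0.004 -0.114
 -0.103 -0.091 -0.041 -0.035] [0.038 0.042 0.045 0.046 0.047 0.048 0.049 0.049 0.049 0.049 0.049 0.049
 0.049 0.049]
[  -0.049    0.047    0.038    0.257   -5.306  530.92  -424.738  237.766
    0.752    0.683   -0.214    1.42     0.155    1.057   -1.327   30.742] [0.01  0.001]
```

Joint-6 torque is nearly noise-free and changes by 0.052 between the two tips, reproducibly. The left and middle blocks showed no such change. I'll do one longer positive tip to see whether the slug then reaches the other end.

Emit:
step_arm(deltas=[[[0,0,0,0,0.031,0.115,0],[0,0,0,0,0.031,0.115,0],[0,0,0,0,0.031,0.115,0],[0,0,0,0,0.031,0.115,0],[0,0,0,0,0.031,0.115,0],[0,0,0,0,0,0,0],[0,0,0,0,0,0,0],[0,0,0,0,0,0,0],[0,0,0,0,0,0,0],[0,0,0,0,0,0,0]]])

```text
clock: 31.9
eef_pos: [530.7, -425.7, 242.0]
tool_rot: [3.138, 0.59, -0.268]
force: [-0.1, -0.9, -4.0]
width: 48.9
```

Emit:
step_arm(deltas=[[[0,0,0,0,0,0,0],[0,0,0,0,0,0,0],[0,0,0,0,0,0,0],[0,0,0,0,0,0,0],[0,0,0,0,0,0,0],[0,0,0,0,0,0,0],[0,0,0,0,0,0,0],[0,0,0,0,0,0,0],[0,0,0,0,0,0,0],[0,0,0,0,0,0,0]]])

```text
clock: 32.73
eef_pos: [531.1, -424.6, 237.5]
tool_rot: [3.141, 0.597, -0.265]
force: [-0.1, -1.0, -5.7]
width: 49.6
```

Emit:
step_arm(deltas=[[[0,0,0,0,-0.031,-0.115,0],[0,0,0,0,-0.031,-0.115,0],[0,0,0,0,-0.031,-0.115,0],[0,0,0,0,-0.031,-0.115,0],[0,0,0,0,-0.031,-0.115,0],[0,0,0,0,0,0,0],[0,0,0,0,0,0,0],[0,0,0,0,0,0,0],[0,0,0,0,0,0,0],[0,0,0,0,0,0,0]]])

```text
clock: 33.57
eef_pos: [532.7, -424.6, 237.3]
tool_rot: [-3.141, 0.002, -0.263]
force: [-1.3, 0.4, -5.2]
width: 49.2
```

```bash
python3 avg.py
```

```text
[-0.044  0.216  0.427  0.418  0.271 -0.001 -0.33  -0.405 -0.354 -0.157
  0.152  0.437  0.448  0.338] [0.022 0.014 0.011 0.01  0.009 0.007 0.006 0.005 0.005 0.007 0.009 0.01
 0.011 0.01 ]
[   0.101    0.01     0.128   -0.017   -5.315  531.454 -424.574  237.404
    0.752    0.684   -0.216    1.418    0.157    1.058   -1.329   33.942] [0.081 0.001]
```

The slug's moment changed only for this block: -0.049 both times after a negative tip, about 0 to +0.02 after a positive one. Blocks 1 and 2 showed nothing. So the right-hand block is the rattler, and I'm carrying it to the handover point.

Emit:
step_arm(deltas=[[[0,6,15,0,0,0,0],[0,12,30,-2,0,0,0],[0,14,32,-2,0,0,0],[0,14,32,-2,0,0,0],[0,14,32,-2,0,0,0],[0,14,32,-2,0,0,0],[0,14,32,-2,0,0,0],[0,8,15,-2,0,0,0],[0,0,0,0,0,0,0],[0,0,0,0,0,0,0]]])

```text
clock: 35.1
eef_pos: [627.9, -202.0, 223.6]
tool_rot: [-3.141, 0.001, -0.26]
force: [1.8, -1.3, -5.7]
width: 49.6
```

Emit:
step_arm(deltas=[[[0,0,0,0,0,0,0],[0,0,0,0,0,0,0],[0,0,0,0,0,0,0],[0,0,0,0,0,0,0],[0,0,0,0,0,0,0],[0,0,0,0,0,0,0],[0,0,0,0,0,0,0],[0,0,0,0,0,0,0]]])

```text
clock: 35.77
eef_pos: [627.1, -204.7, 223.7]
tool_rot: [3.142, 0.001, -0.265]
force: [0.4, -0.8, -6.4]
width: 49.1
```

```bash
python3 avg.py;python3 st.py; python3 - <<'E'
from blk import *
p,d=grab('scene');W=cloud('scene',d);blocks(d,W,90,104)
cv2.imwrite('pics/s5.png',cv2.resize(p[120:350,70:376,::-1],(798,600),interpolation=2))
p,d=grab('top');W=cloud('top',d);blocks(d,W,90,104)
cv2.imwrite('pics/p5.png',cv2.resize(p[60:290,50:356,::-1],(798,600),interpolation=2))
E
```

```text
[ 0.013  0.031 -0.016  0.022  0.025 -0.003 -0.018 -0.08   0.017  0.006
  0.003 -0.006 -0.02  -0.02 ] [0.006 0.006 0.006 0.006 0.005 0.005 0.005 0.005 0.005 0.005 0.005 0.005
 0.005 0.005]
[  -0.003    0.005   -0.037    0.099   -5.301  627.107 -204.603  223.636
    0.395    0.665   -0.212    1.499    0.156    0.995   -1.693   36.142] [0.007 0.   ]
[ 627.115 -204.63   223.679] [ 3.141  0.001 -0.264] w 49.52995721829669 q [ 0.395  0.665 -0.212  1.499  0.156  0.995 -1.693] F [-0.407  0.084 -5.118] T [-0.017 -0.017  0.036] about jaw -0.020435128093356184 clk 36.4667
[607.5 -59.5 132.3  52.7  -8.6  99.9] [180. 272.] 573 mean [604.1 -56.4]
```

View pics/s5.png

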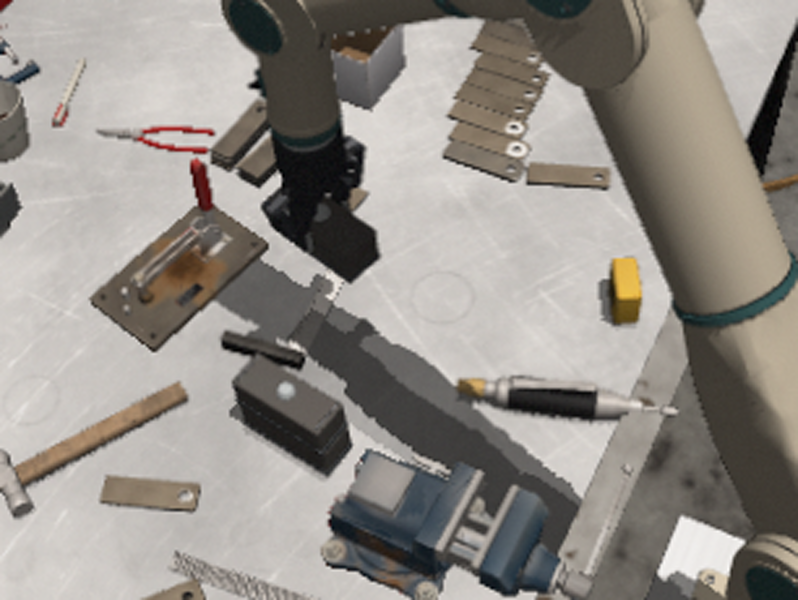

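View pics/p5.png

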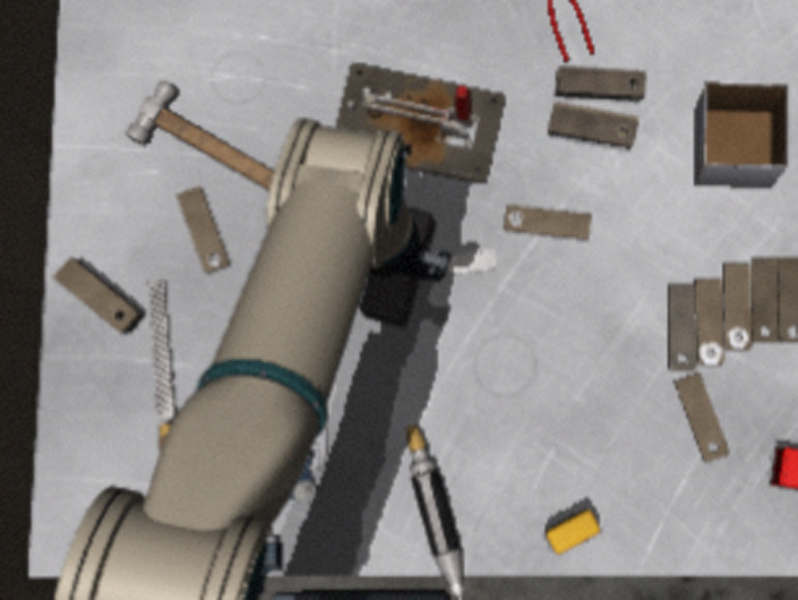

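The picture shows the block held in front of the fixture at (345,235), the stack intact at (290,415), and the try square, grinder and strips untouched. The moment now reads about 0, although a slug at one end should give 0.05. My quick returns and the carry may have shifted it. There's time, so I'll do a cleaner test with slow returns.

Emit:
step_arm(deltas=[[[0,0,0,0,-0.026,-0.096,0],[0,0,0,0,-0.026,-0.096,0],[0,0,0,0,-0.026,-0.096,0],[0,0,0,0,-0.026,-0.096,0],[0,0,0,0,0,0,0],[0,0,0,0,0,0,0],[0,0,0,0,0,0,0],[0,0,0,0,0,0,0],[0,0,0,0,0,0,0],[0,0,0,0,0,0,0]]])

```text
clock: 37.4
eef_pos: [628.3, -204.9, 223.9]
tool_rot: [-3.142, -0.397, -0.265]
force: [1.0, 0.3, -5.8]
width: 49.5
```

Emit:
step_arm(deltas=[[[0,0,0,0,0.006,0.024,0],[0,0,0,0,0.013,0.048,0],[0,0,0,0,0.013,0.048,0],[0,0,0,0,0.013,0.048,0],[0,0,0,0,0.013,0.048,0],[0,0,0,0,0.013,0.048,0],[0,0,0,0,0.013,0.048,0],[0,0,0,0,0.013,0.048,0],[0,0,0,0,0.006,0.024,0],[0,0,0,0,0,0,0]]])

```text
clock: 38.23
eef_pos: [629.2, -205.1, 223.3]
tool_rot: [3.141, -0.0, -0.264]
force: [1.6, -0.1, -4.9]
width: 49.4
```

```bash
python3 st.py; python3 avg.py
```

```text
[ 629.23  -205.054  223.273] [ 3.141 -0.    -0.264] w 49.40412772094979 q [ 0.398  0.668 -0.218  1.494  0.161  0.996 -1.697] F [ 1.646 -0.107 -4.944] T [-0.024 -0.146  0.032] about jaw -0.14737648710208948 clk 38.2333
[-0.032 -0.056 -0.048 -0.025 -0.054 -0.038 -0.047 -0.034 -0.046 -0.071
 -0.03  -0.06  -0.052 -0.021] [ 0.154  0.027 -0.     0.012  0.028  0.04   0.048  0.052  0.054  0.056
  0.057  0.057  0.058  0.058]
[  -0.044    0.05    -0.046   -0.031   -5.314  627.134 -204.659  223.693
    0.398    0.665   -0.218    1.499    0.161    0.995   -1.698   38.608] [0.004 0.009]
```

Emit:
step_arm(deltas=[[[0,0,0,0,0.026,0.096,0],[0,0,0,0,0.026,0.096,0],[0,0,0,0,0.026,0.096,0],[0,0,0,0,0.026,0.096,0],[0,0,0,0,0,0,0],[0,0,0,0,0,0,0],[0,0,0,0,0,0,0],[0,0,0,0,0,0,0],[0,0,0,0,0,0,0],[0,0,0,0,0,0,0]]])

```text
clock: 39.77
eef_pos: [627.0, -204.8, 225.5]
tool_rot: [3.14, 0.396, -0.264]
force: [1.0, 0.1, -4.1]
width: 49.3
```

Emit:
step_arm(deltas=[[[0,0,0,0,-0.006,-0.024,0],[0,0,0,0,-0.013,-0.048,0],[0,0,0,0,-0.013,-0.048,0],[0,0,0,0,-0.013,-0.048,0],[0,0,0,0,-0.013,-0.048,0],[0,0,0,0,-0.013,-0.048,0],[0,0,0,0,-0.013,-0.048,0],[0,0,0,0,-0.013,-0.048,0],[0,0,0,0,-0.006,-0.024,0],[0,0,0,0,0,0,0]]])

```text
clock: 40.6
eef_pos: [625.1, -204.5, 225.2]
tool_rot: [3.141, 0.001, -0.264]
force: [-0.8, -0.3, -4.8]
width: 49.2
```

```bash
python3 st.py; python3 avg.py
```

```text
[ 625.105 -204.462  225.219] [ 3.141  0.001 -0.264] w 49.23675601277895 q [ 0.399  0.661 -0.218  1.503  0.16   0.996 -1.697] F [-0.761 -0.319 -4.808] T [-0.002  0.108  0.062] about jaw 0.10352778164274896 clk 40.6
[ 0.023 -0.014  0.028  0.031  0.079  0.063  0.042  0.004  0.045  0.06
  0.064  0.045  0.051  0.062] [-0.14  -0.006  0.015  0.003 -0.012 -0.023 -0.03  -0.033 -0.036 -0.037
 -0.039 -0.039 -0.04  -0.041]
[   0.042   -0.033   -0.028   -0.162   -5.317  627.063 -204.631  223.732
    0.399    0.666   -0.218    1.498    0.16     0.997   -1.697   40.975] [0.007 0.009]
```

With slow returns the moment swings cleanly from -0.044 to +0.042 N m, and joint-6 torque from +0.058 to -0.041. The right block holds the slug. It's level and still at (627,-205), and the stack is already checked, so I'm handing in.

```bash
python3 st.py; python3 - <<'E'
from h import *
print(ctrl.finish_job())
E
```

```text
[ 627.135 -204.608  223.534] [ 3.141  0.002 -0.264] w 49.27989055958309 q [ 0.399  0.666 -0.218  1.499  0.16   0.996 -1.697] F [ 0.607 -0.52  -4.612] T [ 0.016  0.06  -0.02 ] about jaw 0.06229477853799576 clk 41.3
the job is handed in; nothing more can be done
None
```

The right-hand block is the one that rattles. I left it held level and still in front of the drill fixture and handed the job in at 41.3 s.

**What I did:** I shook the left, middle and right blocks in that order. The left went back in its place, and I stacked the middle block on top of it.

**Last checks:**
- **Rattling block:** with slow returns from each tip, the moment changed sides, from -0.044 to +0.042 N m. It is held with the gripper at about (627, -205, 224) mm, roughly 15 mm from my estimate of the handover point.
- **Stack:** the top face is at 100 mm and the sides and ends look flush in the picture. The upper block is within about 1 mm of where I estimated the lower one.
- **Other things on the table:** the grinder, square and strips in view look unmoved in the last pictures; I did not measure them.

**What disagreed:**
- **Right block:** my first readings after quick returns showed only about half the expected change. One set oscillated by up to ±0.4 N m. That is why I repeated the test slowly.
- **Left and middle blocks:** I shook these only with the quick returns. They showed no significant change (0.02 N m or less, with no consistent side). One of the left block's two readings was a single noisy sample, and its second tip reached only about 21°.

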